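# Load a case into the bench press and close its slide

### The job

Pull the press's loading slide by its knob all the way out, until it clicks, with the case shell riding on it. Lay the short loose cover (the one the size of the shell, not the long one) squarely on top of the shell, setting it down rather than dropping it, then push the slide fully home with shell and cover still squarely stacked in the middle of its plate. Leave everything else where it is.

Things in the scene. Friction and masses are not known exactly. Their poses are not given: they have to be found in the camera images.
- press: Grey press, 190 mm wide, 230 mm high, on the robot's right, open front towards the table's middle. Origin on the table below the plate's middle when the slide is home; x from front to back (the slide comes out along -x). Bed 100 mm wide, 30 mm high from x = -180 to 100 mm. Cheeks (inner faces 83 mm either side) and beam (150 to 180 mm up) lie behind x = -20 mm. Pressing face 97 mm up.
- guard (a point): Middle of the front edge of the press's clear finger guard: a level sheet 190 mm wide, 102 to 107 mm above the table, from 77 to 18 mm before the press's origin. It overhangs the knob when home (the knob's front is 1 mm ahead of this edge), so a vertical tool cannot take it; one leaning back to the press's front by 30 to 45 degrees can.
- slide (a joint): Loading slide of the press, m: 0 fully home, 0.130 fully out (along the press's -x). A sprung click stop holds it at each end: it takes about 8 N to leave an end, 2 N between, and it clicks in over the last 6 mm.
- knob (a point): Centre of the slide's round black knob: diameter 42 mm, 24 mm long along the press's x, axis level, 62 mm above the table. 66 mm in front of the plate's middle; it moves with the slide.
- plate (a point): Middle of the top face of the slide's steel plate, 50 mm above the table; it moves with the slide. Plate 96 mm along the press's x, 90 mm wide, 8 mm thick; between it and the knob stands a bracket 30 mm wide, up to 16 mm above the plate, 49 mm from its middle.
- shell: Loose grey case shell, a flat rounded slab 90 x 60 x 16 mm (x, y, z), lying on the plate with its length along the press's x. Origin at the centre of its underside; 120 g.
- cover: The short loose grey cover lying on the table: flat rounded slab 90 x 60 x 16 mm (x, y, z) with a raised panel outline on top. Origin at the centre of its underside; about 100 g. Either way round fits.
- long_cover: A cover for another model, not to be used: flat grey slab 130 x 60 x 16 mm (x, y, z) lying on the table. Origin at the centre of its underside.
- tray: Empty open plastic tray, 120 x 90 x 45 mm; bystander. Origin at the centre of its underside.
- finished: A finished closed case, square, 85 x 85 x 36 mm, lying on the table; bystander. Origin at the centre of its underside.
Not all that is in view belongs to the job. What is shaped like the cover but red is not meant.

How it is judged:
By the outcome, as a careful person would: the job done as asked, in the order asked, and still so for the second after the job is handed in, with the robot touching nothing.
It also fails if it takes over 69 s, if anything falls off the work surface, if the arm or the gripper's body presses on something with over 40 N, if the wrist force passes 120 N, or if a joint passes its speed limit or range.

### The arm

A 6-joint arm with a two-finger parallel gripper is mounted at the origin on the work surface. World frame = base frame: x ahead of the robot, y to its left, z up, the work surface at z = 0. Lengths are in mm, angles in rad, forces in N, time in s.
With the tool pointing down it reaches from about 350 to 975 mm from the base axis. Payload 7.1 kg.
Tool frame: the origin (TCP) lies midway between the tips of the shut fingers; the grasp point (between the pads) lies 19 mm behind it; z points along the fingers, y is the line along which they close (so a half turn about z gives the same grasp; the last joint's range is limited). The gripper opens to 88 mm and grips with 3 to 60 N. Pads are 20 mm wide; open, the fingers measure 115 mm over their backs; the gripper's body (75 mm by 178 mm) begins 61 mm behind the grasp point.
Start: joints at [1.309, 0.423, 1.63, -0, 1.089, -0.019], TCP at [150.232, 606.659, 222.675] pointing down, gripper open.
Joint ranges: [-3, 3], [-0.9, 2.11], [0.09, 2.58], [-1.31, 4.45], [0.11, 2.69], [-2.54, 2.54]. Speed limits (rad/s): [2.39, 2.39, 3.01, 3.14, 3.14, 3.14].

### API

Orientations are given as a unit quaternion [x, y, z, w].
In Python, from bench import robot, read_camera, calibration, ticket gives the robot as it stands. The module is installed in compiled form; this text tells all that it offers.
- The arm moves only by the tool apply_moves, never from a script. Its argument "motion" is a list of rows, each an object of numbers: "dx", "dy", "dz": the shift along the world's x, y, z each as a share of 40 cm, from -1 to 1; "spin": the turn about the world's z as a share of 90 degrees, from -1 to 1. In form: [{"dx": .., "dy": .., "dz": .., "spin": ..}, ...]. A call has exactly 8 rows; each row is the pose to reach, as a shift and turn from the pose commanded when the call began; what a row does not reach only later rows make up. A row lasts 1/12 s, in which the tool goes at most 41.7 mm and 7.16 degrees, less where a joint would pass 70% of its speed; a pose out of reach is approached as far as the arm can. A call with a number of a shift or a turn outside -1 to 1 is refused whole. A call with a gripper value outside its range is refused whole. "hand" is the closure, from 0 (fully open) to 1 (shut), set as the call begins (left out, the last holds). The fingers move at their own pace and stop on an object; the grip force is fixed at half the most. Time passes only in rows, so rows that repeat a pose let the fingers close, or fill a call up. It gives the time, the measured TCP pose, the force, the opening and the grip force at its end, in the units of the state.
- robot.state(): the state, without advancing time (a new reading comes with each control period).
- read_camera(name): name is "scene" or "top" or "wrist"; returns (picture, depth): 420x560x3 uint8, red, green, blue; 420x560 float32, mm along the optical axis (not along the pixel's ray), 0 where there is no reading.
- calibration(name): a dict with "mtx" (3x3 intrinsics, pixels), "k1" (the pictures are not rectified: a ray, as slopes to the right and down, at radius r is drawn at 1 + k1 r^2 times it, then the intrinsics apply), "R" (3x3) and "t" (3): a world point X has camera coordinates R X + t. Camera axes: x right, y down, z forward; pixel columns grow to the right and rows downward; lengths in mm; the calibration is good to about 2 mm. A picture is of the moment at which its call begins: read the wrist's pose just before it. calibration takes no time and is no camera call; for the wrist camera it gives the pose at the moment of the call.
- ticket.hand_in(): hands the job in; it is judged then, once.
The state is a dict: "time_s": time; "joints": joint angles; "qd": joint speeds; "effort": joint torques, N m; "ee_pos": TCP position; "ee_rot": TCP orientation; "wrist_force": force on the tool from outside, world axes, zero at the start; "moment": the same for the moment, N m; "opening": finger opening in mm; "grasp_force": force on a finger pad.
Only numpy, scipy, OpenCV 4.12 (cv2) and the standard library are available. Lean on these libraries where they do the work, as an engineer would, in place of code of your own. Each camera call takes 0.05 s, during which the arm holds its last target. There are 200 camera calls.

## Working session

There is one attempt and no reset: what is moved stays moved. The work goes in short steps, Python scripts to look and compute and a tool call to move; the robot and the scene stay as the last step left them, time stands still between calls to the robot, and variables do not carry over. Pictures are saved under pics/ and viewed, at most 10 in all, crops included, and the job is handed in when it is done.

Besides the shell and the picture viewer there is one more tool, called after "Request:" as a command line: name --argument value ..., lists and objects as JSON in quotes. apply_moves: Moves the arm, as the interface text tells. Its arguments: {"type":"object","properties":{"motion":{"type":"array"},"hand":{"type":"number"}},"required":["motion"]}

```bash
mkdir -p pics; ls
cat > h.py <<'E'
import numpy as np, cv2
from bench import robot, read_camera, calibration, ticket
def grab(n):
    c=calibration(n); p,d=read_camera(n); return p,d,c
def rays(c,uv):
    uv=np.atleast_2d(uv).astype(float); K=np.array(c["mtx"])
    q=np.c_[(uv[:,0]-K[0,2])/K[0,0],(uv[:,1]-K[1,2])/K[1,1]]
    s=q.copy()
    for _ in range(20):
        s=q/(1+c["k1"]*(s**2).sum(1,keepdims=True))
    R=np.array(c["R"]); t=np.array(c["t"])
    return -R.T@t, np.c_[s,np.ones(len(s))]@R   # origin, dirs (unit depth)
def onplane(c,uv,z):
    o,d=rays(c,uv); return o+d*((z-o[2])/d[:,2])[:,None]
def cloud(c,dep):
    v,u=np.mgrid[0:dep.shape[0],0:dep.shape[1]]
    o,d=rays(c,np.c_[u.ravel(),v.ravel()])
    return (o+d*dep.reshape(-1,1)).reshape(dep.shape+(3,))
E
python3 - <<'E'
from h import *
print(robot.state())
for n in("scene","top"):
    p,d,c=grab(n); cv2.imwrite(f"pics/{n}0.png",p[...,::-1]); np.savez(f"{n}0.npz",p=p,d=d,**{k:np.array(v) for k,v in c.items()})
    R=np.array(c["R"]);print(n,-R.T@np.array(c["t"]),R[2],c["k1"])
E
```

```text
pics
{'time_s': 0.0, 'joints': array([ 1.30894027e+00,  4.23844710e-01,  1.63071904e+00, -1.44344815e-05,
        1.08858198e+00, -1.90001532e-02]), 'qd': array([ 4.94862913e-04, -6.01008572e-05,  9.89253623e-04,  1.16824550e-03,
        7.45870391e-05, -3.74001766e-04]), 'effort': array([ 1.34533289e-03, -5.44634020e+01, -2.73680645e+01,  6.44827355e-02,
        2.28343613e-02, -1.26439754e-04]), 'ee_pos': array([150.12818853, 606.11209926, 221.88786957]), 'ee_rot': array([ 1.21126404e-01,  9.92636787e-01, -7.69788630e-04, -1.02360985e-04]), 'wrist_force': array([ 0.17344845, -0.06837531, -0.25492076]), 'moment': array([0.00992054, 0.00770039, 0.02409846]), 'grasp_force': 0.0, 'opening': 87.4766163977292}
scene [1154.8569315  -768.22566892  822.29299068] [-0.43473749  0.70109775 -0.56521258] -0.14093160953849682
top [ 551.80236028  144.2835917  1012.08404604] [ 0.09210092 -0.03555942 -0.99511454] -0.07619111193962312
```

View pics/scene0.png

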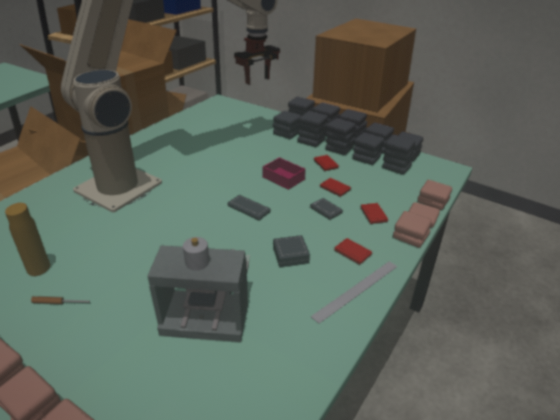

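View pics/top0.png

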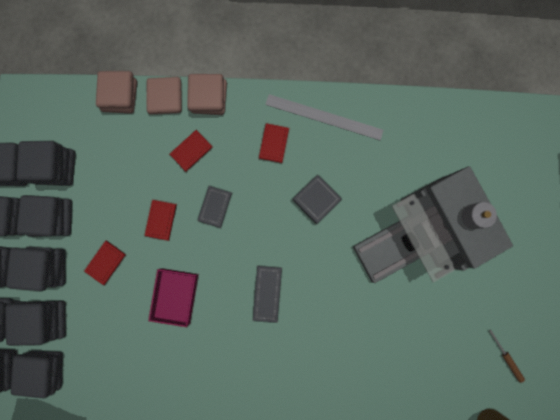

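The top view shows the short cover at (215,207), the long one at (267,294), the tray at (174,297) and the finished case at (317,199). The press is at about (465,220), its guard strip at (425,237), and the bed sticks out at (385,257). The slide is home.

Run:
```python
from h import *
for n in("top","scene"):
    z=np.load(f"{n}0.npz"); c={k:z[k] for k in("mtx","R","t")}; c["k1"]=float(z["k1"])
    P=cloud(c,z["d"]); ok=z["d"]>0; p=z["p"].astype(int)
    print(n,"table z",np.median(P[...,2][ok&(p[...,1]>p[...,0]+30)]), ok.mean())
    def rect(m,name,amin=60):
        nn,l,s,_=cv2.connectedComponentsWithStats(m.astype(np.uint8))
        for i in range(1,nn):
            if s[i,4]<amin: continue
            q=P[l==i]; r=cv2.minAreaRect(q[:,:2].astype(np.float32))
            print(name,s[i,4],"c",np.round(r[0],1),"size",np.round(r[1],1),"ang",round(r[2],1),"z",np.round(np.percentile(q[:,2],[5,50,95]),1),"px",s[i,:4])
    X,Y,Z=P[...,0],P[...,1],P[...,2]
    reg=ok&(Y<20)&(Y>-500)&(X>200)&(X<800)
    rect(reg&(Z>172)&(Z<190),"beamtop")
    rect(reg&(Z>99)&(Z<113),"guard")
    rect(reg&(Z>24)&(Z<36),"bed")
    rect(reg&(Z>40)&(Z<95),"knob/shell",15)
    sat=p.max(2)-p.min(2)
    rect(ok&(Z>11)&(Z<21)&(sat<25)&(Y>20)&(Y<500)&(X>200)&(X<800),"covers",150)
    rect(ok&(Z>29)&(Z<50)&(Y>-100)&(Y<500)&(X>200)&(X<800),"tray/fin",100)
```

```text
top table z nan 0.9960459183673469
beamtop 3579 c [ 626.1 -266.8] size [190.3 102.4] ang 29.0 z [176.9 179.8 182.3] px [429 166  84 102]
guard 2630 c [ 589.4 -202.3] size [191.8  87.4] ang 28.4 z [104.3 107.  109.8] px [392 193  72  90]
bed 144 c [ 671.5 -223.8] size [30.  29.7] ang 27.5 z [26.9 30.1 33.1] px [417 195  17  15]
bed 1712 c [ 549.7 -129.3] size [101.1 127.1] ang 29.1 z [27.  30.1 33.5] px [354 221  66  62]
bed 176 c [ 561.1 -286.2] size [35.9 29.4] ang 30.4 z [27.2 30.1 32.9] px [443 239  17  19]
knob/shell 50 c [ 704.7 -213.8] size [  2.9 105.2] ang 30.7 z [44.4 67.2 90.7] px [405 175  43  24]
knob/shell 98 c [ 647.4 -229.6] size [18.7 29. ] ang 28.9 z [46.4 50.3 53.2] px [424 205  14  13]
knob/shell 125 c [ 571.8 -167.8] size [40.4 11.2] ang 26.9 z [49.6 72.  82.5] px [402 234  13  18]
knob/shell 70 c [ 538.4 -280.5] size [ 1.9 43.1] ang 29.1 z [43.4 68.3 92.5] px [450 254  13  10]
covers 883 c [649.8 282.1] size [60.1 90.2] ang 76.1 z [13.6 17.2 20. ] px [198 186  33  42]
covers 1382 c [445.4 152. ] size [ 60.  130.8] ang 86.6 z [13.3 16.8 19.8] px [253 265  29  58]

[... 791 characters left out ...]
1 32.8] px [157 289  85  48]
knob/shell 233 c [ 703.4 -220.6] size [ 12.9 114. ] ang 28.8 z [43.3 68.  92.5] px [234 278  14  50]
knob/shell 331 c [ 554.8 -313. ] size [12.4 97. ] ang 26.5 z [42.2 65.6 92.1] px [153 287  20  35]
knob/shell 701 c [ 619.1 -251. ] size [90.4 58.6] ang 30.9 z [44.8 55.7 66.2] px [183 290  43  21]
covers 479 c [448.5 149.3] size [ 66.9 130.6] ang 86.1 z [12.5 16.1 18.7] px [228 195  43  23]
covers 333 c [651.7 281.2] size [65.4 91.3] ang 77.6 z [12.9 16.2 19.4] px [310 198  33  20]
tray/fin 371 c [436.3 365.6] size [ 97.3 125. ] ang 82.7 z [29.8 38.6 46.5] px [262 157  44  25]
tray/fin 676 c [674.7  36.7] size [85.3 89. ] ang 44.9 z [31.7 35.8 38.7] px [273 235  37  25]
  return _methods._mean(a, axis=axis, dtype=dtype,
  ret = ret.dtype.type(ret / rcount)
```

Run:
```python
import cv2
im=cv2.imread("pics/top0.png")
a=cv2.resize(im[160:300,340:520],None,fx=4,fy=4,interpolation=cv2.INTER_CUBIC)
cv2.imwrite("pics/press.png",cv2.convertScaleAbs(a,alpha=1.8,beta=10))
```

```text
(no output)
```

View pics/press.png

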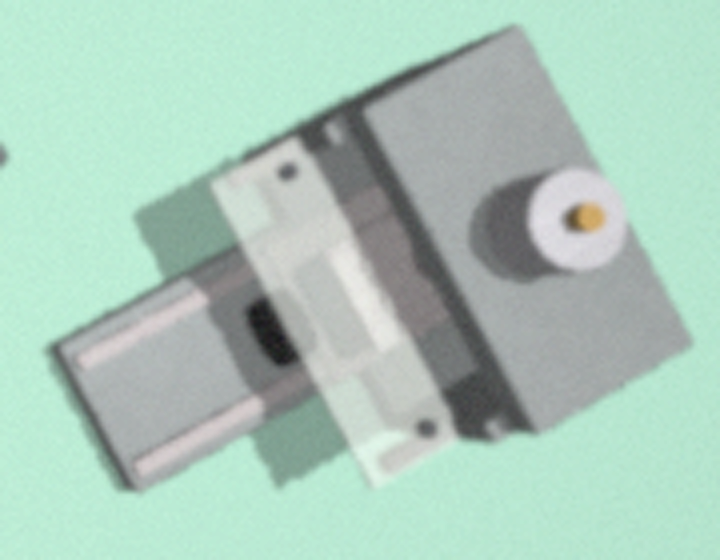

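The crop shows the clear guard sheet with the black knob peeking out ahead of it, at about (408,243) in the full image. The bed runs to the lower left. Next I'll refine the press frame.

Run:
```python
from h import *
z=np.load("top0.npz"); c={k:z[k] for k in("mtx","R","t")}; c["k1"]=float(z["k1"])
P=cloud(c,z["d"]); 
a=np.radians(-61); ex=np.array([np.cos(a),np.sin(a)]); ey=np.array([-ex[1],ex[0]])
O=np.array([606.2,-231.2])
for n in("top","scene"):
    z=np.load(f"{n}0.npz"); c={k:z[k] for k in("mtx","R","t")}; c["k1"]=float(z["k1"])
    P=cloud(c,z["d"]); u=(P[...,:2]-O)@ex; v=(P[...,:2]-O)@ey; Z=P[...,2]
    def ext(m,nm):
        print(n,nm,m.sum(),"u",np.round(np.percentile(u[m],[.5,2,50,98,99.5]),1),"v",np.round(np.percentile(v[m],[.5,2,50,98,99.5]),1))
    near=(abs(u)<250)&(abs(v)<130)
    ext(near&(abs(Z-107)<4)&(u<0),"guard")
    ext(near&(abs(Z-180)<4),"beam")
    ext(near&(abs(Z-30)<3)&(u<-60)&(abs(v)<60),"bed")
    ext(near&(abs(Z-66)<3)&(abs(v)<50)&(u>-60),"shelltop")
    ext(near&(Z>55)&(Z<90)&(abs(v)<40)&(u<-50),"knob")
    # angle of guard/bed edges: fit front edge of guard
    for nm,h,vr,lo,hi in(("guard",107,85,-120,-30),("bed",30,42,-230,-100)):
        m=near&(abs(Z-h)<4)&(u>lo)&(u<hi); e=[]
        for vv in np.arange(-vr,vr,6):
            s=m&(abs(v-vv)<3)
            if s.sum()>5: e.append((vv,u[s].min()))
        if len(e)>5:
            e=np.array(e); f=np.polyfit(e[:,0],e[:,1],1); print(" front",nm,"u at v0",round(f[1],1),"slope deg",round(np.degrees(f[0]),2),"sd",round(np.std(e[:,1]-np.polyval(f,e[:,0])),1))
```

```text
top guard 2448 u [-76.4 -75.4 -44.8  -4.   -0.9] v [-94.8 -91.4  -0.9  90.5  93.9]
top beam 3460 u [-9.8 -8.4 33.  87.4 89.5] v [-93.1 -90.4  10.8  91.8  94.1]
top bed 1460 u [-179.2 -177.5 -124.2  -65.9  -62.1] v [-49.7 -48.1   1.6  49.   50. ]Traceback (most recent call last):
  File "<stdin>", line 15, in <module>
  File "<stdin>", line 10, in ext
    return _quantile_unchecked(
        a, q, axis, out, overwrite_input, method, keepdims, weights)
    return _ureduce(a,
                    func=_quantile_ureduce_func,
    ...<5 lines>...
                    overwrite_input=overwrite_input,
                    method=method)
    r = func(a, **kwargs)
    result = _quantile(arr,
                       quantiles=q,
    ...<2 lines>...
                       out=out,
                       weights=wgt)
    slices_having_nans = np.isnan(arr[-1, ...])
                                  ~~~^^^^^^^^^
IndexError: index -1 is out of bounds for axis 0 with size 0
```

Request:
apply_moves --motion '[{"dx": 0.05,"dy": -0.09,"dz": 0,"spin": -0.06},{"dx": 0.1,"dy": -0.18,"dz": 0,"spin": -0.13},{"dx": 0.15,"dy": -0.27,"dz": 0,"spin": -0.2},{"dx": 0.2,"dy": -0.36,"dz": 0,"spin": -0.27},{"dx": 0.25,"dy": -0.45,"dz": 0,"spin": -0.34},{"dx": 0.3,"dy": -0.54,"dz": 0,"spin": -0.41},{"dx": 0.35,"dy": -0.63,"dz": 0,"spin": -0.48},{"dx": 0.4,"dy": -0.72,"dz": 0,"spin": -0.523}]' --hand 0

```text
time_s: 0.77
ee_pos: [310.5, 316.8, 222.6]
ee_rot: [0.51, 0.86, -0.0, -0.0]
wrist_force: [0.8, -0.2, 0.3]
opening: 87.6
grasp_force: 0.0
```

Request:
apply_moves --motion '[{"dx": 0.05,"dy": -0.09,"dz": 0},{"dx": 0.1,"dy": -0.18,"dz": 0},{"dx": 0.15,"dy": -0.27,"dz": 0},{"dx": 0.2,"dy": -0.36,"dz": 0},{"dx": 0.25,"dy": -0.45,"dz": 0},{"dx": 0.3,"dy": -0.54,"dz": 0},{"dx": 0.35,"dy": -0.63,"dz": 0},{"dx": 0.4,"dy": -0.72,"dz": 0}]'

```text
validation failed for argument at $.mo...
```

Request:
apply_moves --motion '[{"dx": 0.05,"dy": -0.09,"dz": 0,"spin": 0},{"dx": 0.1,"dy": -0.18,"dz": 0,"spin": 0},{"dx": 0.15,"dy": -0.27,"dz": 0,"spin": 0},{"dx": 0.2,"dy": -0.36,"dz": 0,"spin": 0},{"dx": 0.25,"dy": -0.45,"dz": 0,"spin": 0},{"dx": 0.3,"dy": -0.54,"dz": 0,"spin": 0},{"dx": 0.35,"dy": -0.63,"dz": 0,"spin": 0},{"dx": 0.4,"dy": -0.72,"dz": 0,"spin": 0}]'

```text
time_s: 1.43
ee_pos: [470.6, 28.5, 222.6]
ee_rot: [0.508, 0.862, -0.0, -0.0]
wrist_force: [0.5, 1.1, 0.2]
opening: 87.8
grasp_force: 0.0
```

Request:
apply_moves --motion '[{"dx": 0.035,"dy": -0.07,"dz": -0.05,"spin": 0},{"dx": 0.07,"dy": -0.14,"dz": -0.12,"spin": 0},{"dx": 0.105,"dy": -0.21,"dz": -0.19,"spin": 0},{"dx": 0.14,"dy": -0.28,"dz": -0.26,"spin": 0},{"dx": 0.175,"dy": -0.35,"dz": -0.33,"spin": 0},{"dx": 0.207,"dy": -0.414,"dz": -0.4,"spin": 0},{"dx": 0.207,"dy": -0.414,"dz": -0.449,"spin": 0},{"dx": 0.207,"dy": -0.414,"dz": -0.449,"spin": 0}]'

```text
time_s: 2.1
ee_pos: [550.5, -135.7, 38.8]
ee_rot: [0.508, 0.861, -0.001, -0.003]
wrist_force: [-0.7, 1.0, 1.5]
opening: 87.8
grasp_force: 0.0
```

Run:
```python
from h import *
s=robot.state(); print(s["ee_pos"],s["wrist_force"],s["ee_rot"])
p,d,c=grab("wrist"); q,_,_=grab("scene"); cv2.imwrite("pics/w1.png",cv2.convertScaleAbs(p[...,::-1],alpha=1.5,beta=10))
np.savez("w1.npz",p=p,d=d,**{k:np.array(v) for k,v in c.items()})
```

```text
[ 550.46931917 -135.66490531   38.80830198] [-0.74518236  1.02448145  1.50238634] [ 0.50842282  0.86110058 -0.00093421 -0.00334084]
```

View pics/w1.png

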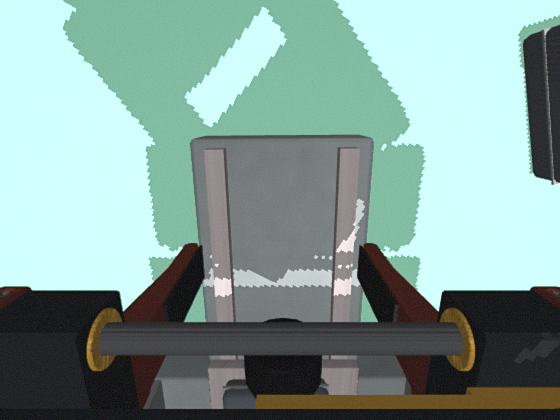

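The wrist view shows the knob at about (283,350), centred between the fingers at x = 185 and 375, with the bed behind them. I'll advance until I touch the guard edge.

Request:
apply_moves --motion '[{"dx": 0.012,"dy": -0.022,"dz": 0,"spin": 0},{"dx": 0.022,"dy": -0.04,"dz": 0,"spin": 0},{"dx": 0.025,"dy": -0.045,"dz": 0,"spin": 0},{"dx": 0.0265,"dy": -0.048,"dz": 0,"spin": 0},{"dx": 0.0265,"dy": -0.048,"dz": 0,"spin": 0},{"dx": 0.028,"dy": -0.0505,"dz": 0,"spin": 0},{"dx": 0.029,"dy": -0.0525,"dz": 0,"spin": 0},{"dx": 0.029,"dy": -0.0525,"dz": 0,"spin": 0}]'

```text
time_s: 2.87
ee_pos: [564.1, -154.9, 43.4]
ee_rot: [0.507, 0.862, 0.0, -0.001]
wrist_force: [-2.8, 5.4, 4.9]
opening: 87.9
grasp_force: 2.8
```

Contact is at u ≈ -87.2 with about 6 N, just as expected. I'll press a little more and pinch the 1 mm of knob that shows.

Request:
apply_moves --motion '[{"dx": 0.0025,"dy": -0.0045,"dz": 0,"spin": 0},{"dx": 0.0025,"dy": -0.0045,"dz": 0,"spin": 0},{"dx": 0.0025,"dy": -0.0045,"dz": 0,"spin": 0},{"dx": 0.0025,"dy": -0.0045,"dz": 0,"spin": 0},{"dx": 0.0025,"dy": -0.0045,"dz": 0,"spin": 0},{"dx": 0.0025,"dy": -0.0045,"dz": 0,"spin": 0},{"dx": 0.0025,"dy": -0.0045,"dz": 0,"spin": 0},{"dx": 0.0025,"dy": -0.0045,"dz": 0,"spin": 0}]' --hand 1

```text
time_s: 3.53
ee_pos: [564.2, -154.8, 42.5]
ee_rot: [0.507, 0.862, 0.0, -0.002]
wrist_force: [-6.3, 8.3, 1.2]
opening: 37.9
grasp_force: 6.4
```

Request:
apply_moves --motion '[{"dx": 0,"dy": 0,"dz": 0,"spin": 0},{"dx": 0,"dy": 0,"dz": 0,"spin": 0},{"dx": 0,"dy": 0,"dz": 0,"spin": 0},{"dx": 0,"dy": 0,"dz": 0,"spin": 0},{"dx": 0,"dy": 0,"dz": 0,"spin": 0},{"dx": 0,"dy": 0,"dz": 0,"spin": 0},{"dx": 0,"dy": 0,"dz": 0,"spin": 0},{"dx": 0,"dy": 0,"dz": 0,"spin": 0}]'

```text
time_s: 4.2
ee_pos: [563.1, -154.5, 42.2]
ee_rot: [0.507, 0.862, 0.0, -0.003]
wrist_force: [-1.6, 14.5, 1.4]
opening: 0.1
grasp_force: 7.0
```

The 1 mm lip can't be pinched, so the tool needs some lean. The moves only offer spin, but a pose beyond the reach might make the arm give up some orientation. I'll back off, go clear, and test that.

Request:
apply_moves --motion '[{"dx": -0.04,"dy": 0.07,"dz": 0,"spin": 0},{"dx": -0.06,"dy": 0.13,"dz": 0.05,"spin": 0.05},{"dx": -0.06,"dy": 0.18,"dz": 0.12,"spin": 0.12},{"dx": -0.06,"dy": 0.23,"dz": 0.19,"spin": 0.19},{"dx": -0.06,"dy": 0.28,"dz": 0.26,"spin": 0.26},{"dx": -0.06,"dy": 0.32,"dz": 0.33,"spin": 0.33},{"dx": -0.06,"dy": 0.36,"dz": 0.4,"spin": 0.4},{"dx": -0.06,"dy": 0.4,"dz": 0.45,"spin": 0.47}]' --hand 0

```text
time_s: 4.87
ee_pos: [542.0, 3.3, 225.7]
ee_rot: [0.159, 0.987, 0.0, 0.001]
wrist_force: [0.8, -0.1, -0.0]
opening: 50.3
grasp_force: 0.0
```

Request:
apply_moves --motion '[{"dx": 0.1,"dy": 0,"dz": 0,"spin": 0.07},{"dx": 0.2,"dy": 0,"dz": 0,"spin": 0.14},{"dx": 0.3,"dy": 0,"dz": 0,"spin": 0.21},{"dx": 0.4,"dy": 0,"dz": 0,"spin": 0.21},{"dx": 0.5,"dy": 0,"dz": 0,"spin": 0.21},{"dx": 0.6,"dy": 0,"dz": 0,"spin": 0.21},{"dx": 0.7,"dy": 0,"dz": 0,"spin": 0.21},{"dx": 0.8,"dy": 0,"dz": 0,"spin": 0.21}]'

```text
time_s: 5.53
ee_pos: [863.0, 2.4, 222.8]
ee_rot: [-0.002, 1.0, -0.0, -0.0]
wrist_force: [0.7, 0.0, -0.3]
opening: 88.0
grasp_force: 0.0
```

Request:
apply_moves --motion '[{"dx": 0.1,"dy": 0,"dz": 0,"spin": 0},{"dx": 0.2,"dy": 0,"dz": 0,"spin": 0},{"dx": 0.3,"dy": 0,"dz": 0,"spin": 0},{"dx": 0.4,"dy": 0,"dz": 0,"spin": 0},{"dx": 0.5,"dy": 0,"dz": 0,"spin": 0},{"dx": 0.6,"dy": 0,"dz": 0,"spin": 0},{"dx": 0.7,"dy": 0,"dz": 0,"spin": 0},{"dx": 0.8,"dy": 0,"dz": 0,"spin": 0}]'

```text
time_s: 6.2
ee_pos: [1036.3, 2.2, 201.9]
ee_rot: [-0.002, 1.0, 0.0, 0.015]
wrist_force: [-0.2, -0.6, -0.6]
opening: 88.0
grasp_force: 0.0
```

The tool leaned outwards by 1.7°. I'll push again to see whether it accumulates.

Request:
apply_moves --motion '[{"dx": 1,"dy": 0,"dz": 0,"spin": 0},{"dx": 1,"dy": 0,"dz": 0,"spin": 0},{"dx": 1,"dy": 0,"dz": 0,"spin": 0},{"dx": 1,"dy": 0,"dz": 0,"spin": 0},{"dx": 1,"dy": 0,"dz": 0,"spin": 0},{"dx": 1,"dy": 0,"dz": 0,"spin": 0},{"dx": 1,"dy": 0,"dz": 0,"spin": 0},{"dx": 1,"dy": 0,"dz": 0,"spin": 0}]'

```text
time_s: 6.87
ee_pos: [1054.1, 1.7, 167.7]
ee_rot: [-0.002, 0.999, -0.0, 0.034]
wrist_force: [-0.6, -0.3, -0.2]
opening: 87.7
grasp_force: 0.0
```

Request:
apply_moves --motion '[{"dx": 1,"dy": 0,"dz": 1,"spin": 0},{"dx": 1,"dy": 0,"dz": 1,"spin": 0},{"dx": 1,"dy": 0,"dz": 1,"spin": 0},{"dx": 1,"dy": 0,"dz": 1,"spin": 0},{"dx": 1,"dy": 0,"dz": 1,"spin": 0},{"dx": 1,"dy": 0,"dz": 1,"spin": 0},{"dx": 1,"dy": 0,"dz": 1,"spin": 0},{"dx": 1,"dy": 0,"dz": 1,"spin": 0}]'

```text
time_s: 7.53
ee_pos: [1032.5, 1.4, 308.3]
ee_rot: [-0.002, 0.999, -0.0, 0.051]
wrist_force: [0.7, -0.1, -0.1]
opening: 88.0
grasp_force: 0.0
```

It does accumulate, 5.9° so far. A few more pushes.

Request:
apply_moves --motion '[{"dx": 1,"dy": 0,"dz": 0.5,"spin": 0},{"dx": 1,"dy": 0,"dz": 0.5,"spin": 0},{"dx": 1,"dy": 0,"dz": 0.5,"spin": 0},{"dx": 1,"dy": 0,"dz": 0.5,"spin": 0},{"dx": 1,"dy": 0,"dz": 0.5,"spin": 0},{"dx": 1,"dy": 0,"dz": 0.5,"spin": 0},{"dx": 1,"dy": 0,"dz": 0.5,"spin": 0},{"dx": 1,"dy": 0,"dz": 0.5,"spin": 0}]'

```text
time_s: 8.2
ee_pos: [1031.5, 1.2, 342.1]
ee_rot: [-0.002, 0.998, -0.0, 0.066]
wrist_force: [0.0, 0.2, -0.1]
opening: 87.4
grasp_force: 0.0
```

Request:
apply_moves --motion '[{"dx": 1,"dy": 0,"dz": 0,"spin": 0},{"dx": 1,"dy": 0,"dz": 0,"spin": 0},{"dx": 1,"dy": 0,"dz": 0,"spin": 0},{"dx": 1,"dy": 0,"dz": 0,"spin": 0},{"dx": 1,"dy": 0,"dz": 0,"spin": 0},{"dx": 1,"dy": 0,"dz": 0,"spin": 0},{"dx": 1,"dy": 0,"dz": 0,"spin": 0},{"dx": 1,"dy": 0,"dz": 0,"spin": 0}]'

```text
time_s: 8.87
ee_pos: [1061.3, 0.9, 279.9]
ee_rot: [-0.002, 0.997, -0.0, 0.083]
wrist_force: [0.0, -0.5, 0.1]
opening: 87.7
grasp_force: 0.0
```

Request:
apply_moves --motion '[{"dx": 1,"dy": 0,"dz": 0,"spin": 0},{"dx": 1,"dy": 0,"dz": 0,"spin": 0},{"dx": 1,"dy": 0,"dz": 0,"spin": 0},{"dx": 1,"dy": 0,"dz": 0,"spin": 0},{"dx": 1,"dy": 0,"dz": 0,"spin": 0},{"dx": 1,"dy": 0,"dz": 0,"spin": 0},{"dx": 1,"dy": 0,"dz": 0,"spin": 0},{"dx": 1,"dy": 0,"dz": 0,"spin": 0}]'

```text
time_s: 9.53
ee_pos: [1084.3, 0.8, 230.0]
ee_rot: [-0.002, 0.995, -0.0, 0.1]
wrist_force: [0.4, -0.2, -0.4]
opening: 87.6
grasp_force: 0.0
```

That gives an 11.5° lean. Now back to the press, with the spin bringing the lean into the press axis.

Request:
apply_moves --motion '[{"dx": -0.1,"dy": -0.02,"dz": 0,"spin": -0.07},{"dx": -0.2,"dy": -0.04,"dz": 0,"spin": -0.14},{"dx": -0.3,"dy": -0.06,"dz": 0,"spin": -0.21},{"dx": -0.4,"dy": -0.08,"dz": 0,"spin": -0.28},{"dx": -0.5,"dy": -0.1,"dz": 0,"spin": -0.35},{"dx": -0.6,"dy": -0.12,"dz": 0,"spin": -0.42},{"dx": -0.7,"dy": -0.14,"dz": 0,"spin": -0.49},{"dx": -0.8,"dy": -0.16,"dz": 0,"spin": -0.56}]'

```text
time_s: 10.2
ee_pos: [804.6, -54.9, 231.5]
ee_rot: [0.418, 0.903, -0.042, 0.091]
wrist_force: [0.0, 0.5, -0.7]
opening: 88.3
grasp_force: 0.0
```

Run:
```python
from h import *
s=robot.state(); print(s["ee_pos"],s["ee_rot"],s["joints"])
```

```text
[804.55247367 -54.91766368 231.4989698 ] [ 0.41803001  0.90284409 -0.0419621   0.09144743] [-0.02575135  0.62995936  1.27567087 -0.1672874   1.10577609 -0.66389854]
```

Request:
apply_moves --motion '[{"dx": -0.09,"dy": -0.02,"dz": 0,"spin": -0.06},{"dx": -0.18,"dy": -0.04,"dz": 0,"spin": -0.12},{"dx": -0.27,"dy": -0.07,"dz": 0,"spin": -0.12},{"dx": -0.36,"dy": -0.09,"dz": 0,"spin": -0.12},{"dx": -0.45,"dy": -0.12,"dz": -0.03,"spin": -0.12},{"dx": -0.54,"dy": -0.15,"dz": -0.08,"spin": -0.12},{"dx": -0.62,"dy": -0.18,"dz": -0.12,"spin": -0.12},{"dx": -0.62,"dy": -0.18,"dz": -0.15,"spin": -0.12}]'

```text
time_s: 10.87
ee_pos: [551.7, -127.7, 169.1]
ee_rot: [0.499, 0.861, -0.052, 0.084]
wrist_force: [-0.4, -0.1, 0.2]
opening: 87.9
grasp_force: 0.0
```

```bash
cat >> h.py <<'E'
from scipy.spatial.transform import Rotation as Ro
O=np.array([606.2,-231.2]); A=np.radians(-61); ex=np.array([np.cos(A),np.sin(A)]); ey=np.array([-ex[1],ex[0]])
def st():
    s=robot.state(); M=Ro.from_quat(s["ee_rot"]).as_matrix(); p=s["ee_pos"]; g=p-19*M[:,2]
    f=lambda q:np.round([(q[:2]-O)@ex,(q[:2]-O)@ey,q[2]],1)
    print("t",round(s["time_s"],2),"tcp",np.round(p,1),"uvz tcp",f(p),"grasp",f(g),"lean",round(np.degrees(np.arccos(-M[2,2])),1),"heading",round(np.degrees(np.arctan2(M[1,2],M[0,2])),1),"yang",round(np.degrees(np.arctan2(M[1,1],M[0,1])),1),"ytilt",round(np.degrees(M[2,1]),2),"F",np.round(s["wrist_force"],1),"open",round(s["opening"],1),"gf",round(s["grasp_force"],1))
    return s
E
python3 -c "
from h import *
st()"
```

```text
t 10.87 tcp [ 551.7 -127.7  169.1] uvz tcp [-116.9    2.6  169.1] grasp [-120.7    2.6  187.7] lean 11.3 heading -61.8 yang 29.7 ytilt -0.31 F [-0.4 -0.1  0.2] open 87.9 gf 0.0
```

Request:
apply_moves --motion '[{"dx": -0.005,"dy": -0.003,"dz": -0.08,"spin": 0.008},{"dx": -0.005,"dy": -0.003,"dz": -0.16,"spin": 0.008},{"dx": -0.005,"dy": -0.003,"dz": -0.24,"spin": 0.008},{"dx": -0.005,"dy": -0.003,"dz": -0.31,"spin": 0.008},{"dx": -0.005,"dy": -0.003,"dz": -0.31,"spin": 0.008},{"dx": -0.005,"dy": -0.003,"dz": -0.31,"spin": 0.008},{"dx": 0.015,"dy": -0.04,"dz": -0.31,"spin": 0.008},{"dx": 0.015,"dy": -0.04,"dz": -0.31,"spin": 0.008}]'

```text
time_s: 11.53
ee_pos: [568.0, -144.2, 49.1]
ee_rot: [0.493, 0.864, -0.049, 0.089]
wrist_force: [0.9, -0.4, 1.5]
opening: 87.9
grasp_force: 0.0
```

```bash
python3 -c "
from h import *
st()"
```

```text
t 11.53 tcp [ 568.  -144.2   49.1] uvz tcp [-94.6   8.8  49.1] grasp [-98.4   8.6  67.7] lean 11.7 heading -58.5 yang 30.6 ytilt 0.2 F [ 0.9 -0.4  1.5] open 87.9 gf 0.0
```

Request:
apply_moves --motion '[{"dx": -0.019,"dy": -0.011,"dz": -0.014,"spin": -0.015},{"dx": -0.019,"dy": -0.011,"dz": -0.014,"spin": -0.015},{"dx": -0.019,"dy": -0.011,"dz": -0.014,"spin": -0.015},{"dx": -0.019,"dy": -0.011,"dz": -0.014,"spin": -0.015},{"dx": -0.019,"dy": -0.011,"dz": -0.014,"spin": -0.015},{"dx": -0.019,"dy": -0.011,"dz": -0.014,"spin": -0.015},{"dx": -0.019,"dy": -0.011,"dz": -0.014,"spin": -0.015},{"dx": -0.019,"dy": -0.011,"dz": -0.014,"spin": -0.015}]'

```text
time_s: 12.2
ee_pos: [557.2, -147.0, 40.9]
ee_rot: [0.503, 0.858, -0.051, 0.086]
wrist_force: [-0.1, 0.2, -0.1]
opening: 88.1
grasp_force: 0.0
```

```bash
python3 -c "
from h import *
s=st(); print(s['joints'])"
```

```text
t 12.2 tcp [ 557.2 -147.    40.9] uvz tcp [-97.4  -2.   40.9] grasp [-101.1   -2.    59.6] lean 11.5 heading -60.9 yang 29.2 ytilt -0.02 F [-0.1  0.2 -0.1] open 88.1 gf 0.0
[-0.1971136   0.58618704  1.92379981 -0.30939909  0.5213796  -0.44696431]
```

Request:
apply_moves --motion '[{"dx": 0.009,"dy": -0.013,"dz": 0.006,"spin": 0},{"dx": 0.018,"dy": -0.026,"dz": 0.006,"spin": 0},{"dx": 0.0275,"dy": -0.039,"dz": 0.006,"spin": 0},{"dx": 0.0275,"dy": -0.039,"dz": 0.006,"spin": 0},{"dx": 0.0275,"dy": -0.039,"dz": 0.006,"spin": 0},{"dx": 0.0275,"dy": -0.039,"dz": 0.006,"spin": 0},{"dx": 0.0275,"dy": -0.039,"dz": 0.006,"spin": 0},{"dx": 0.0275,"dy": -0.039,"dz": 0.006,"spin": 0}]'

```text
time_s: 12.87
ee_pos: [567.9, -162.6, 43.1]
ee_rot: [0.503, 0.858, -0.051, 0.086]
wrist_force: [0.6, 0.6, -0.0]
opening: 87.8
grasp_force: 0.0
```

Request:
apply_moves --motion '[{"dx": 0,"dy": 0,"dz": 0,"spin": 0},{"dx": 0,"dy": 0,"dz": 0,"spin": 0},{"dx": 0,"dy": 0,"dz": 0,"spin": 0},{"dx": 0,"dy": 0,"dz": 0,"spin": 0},{"dx": 0,"dy": 0,"dz": 0,"spin": 0},{"dx": 0,"dy": 0,"dz": 0,"spin": 0},{"dx": 0,"dy": 0,"dz": 0,"spin": 0},{"dx": 0,"dy": 0,"dz": 0,"spin": 0}]' --hand 1

```text
time_s: 13.53
ee_pos: [567.0, -163.1, 43.1]
ee_rot: [0.503, 0.858, -0.052, 0.085]
wrist_force: [-4.6, -1.8, 2.8]
opening: 40.5
grasp_force: 30.0
```

```bash
python3 -c "
from h import *
st()"
```

```text
t 13.53 tcp [ 567.  -163.1   43.1] uvz tcp [-78.6  -1.3  43.1] grasp [-82.3  -1.3  61.7] lean 11.4 heading -61.6 yang 29.2 ytilt -0.17 F [-4.6 -1.8  2.8] open 40.5 gf 30.0
```

Gripped at a 40.5 mm opening with 30 N. Pulling smoothly.

Request:
apply_moves --motion '[{"dx": -0.0036,"dy": 0.0066,"dz": 0,"spin": 0},{"dx": -0.0085,"dy": 0.0153,"dz": 0,"spin": 0},{"dx": -0.0145,"dy": 0.0262,"dz": 0,"spin": 0},{"dx": -0.0218,"dy": 0.0394,"dz": 0,"spin": 0},{"dx": -0.0291,"dy": 0.0525,"dz": 0,"spin": 0},{"dx": -0.0364,"dy": 0.0656,"dz": 0,"spin": 0},{"dx": -0.0436,"dy": 0.0787,"dz": 0,"spin": 0},{"dx": -0.0509,"dy": 0.0919,"dz": 0,"spin": 0}]'

```text
time_s: 14.2
ee_pos: [546.4, -126.3, 43.1]
ee_rot: [0.503, 0.858, -0.052, 0.085]
wrist_force: [-3.2, -4.2, 1.7]
opening: 40.8
grasp_force: 30.0
```

Run:
```python
from h import *
st()
p,d,c=grab("top"); P=cloud(c,d); u=(P[...,:2]-O)@ex; v=(P[...,:2]-O)@ey; Z=P[...,2]
for a,b in((60,90),(46,69)):
    m=(u>-260)&(u<60)&(abs(v)<48)&(Z>a)&(Z<b); print(a,m.sum(),np.percentile(u[m],[1,50,99]))
cv2.imwrite("pics/t2.png",cv2.convertScaleAbs(cv2.resize(p[160:300,320:500,::-1],None,fx=4,fy=4),alpha=1.6))
```

```text
t 14.2 tcp [ 546.4 -126.3   43.1] uvz tcp [-120.7   -1.5   43.1] grasp [-124.5   -1.4   61.8] lean 11.4 heading -61.6 yang 29.2 ytilt -0.17 F [-3.2 -4.2  1.7] open 40.8 gf 30.0
60 110 [-83.76301442 -73.32702379 -64.1946806 ]
46 197 [-83.98454795 -71.93889664   5.21728257]
```

View pics/t2.png

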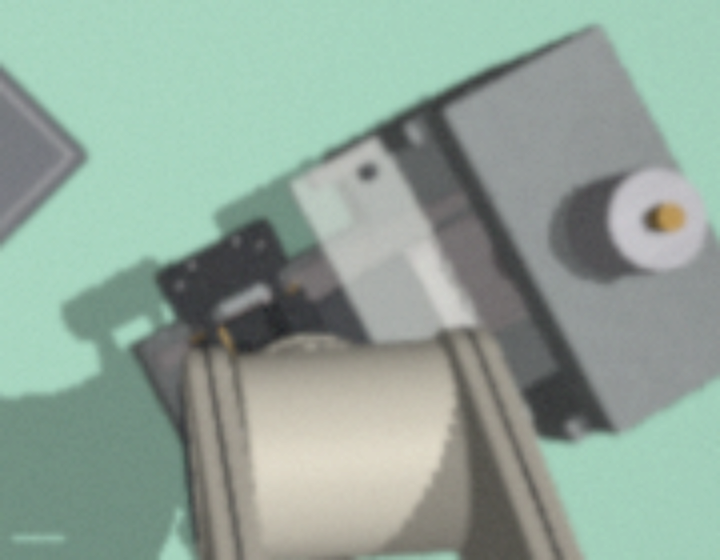

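The view is hidden by the arm, but a 2 N drag and a steady grip mean the slide is moving. I'll keep going.

Request:
apply_moves --motion '[{"dx": -0.0085,"dy": 0.0153,"dz": 0,"spin": 0},{"dx": -0.018,"dy": 0.0325,"dz": 0,"spin": 0},{"dx": -0.028,"dy": 0.0505,"dz": 0,"spin": 0},{"dx": -0.038,"dy": 0.0685,"dz": 0,"spin": 0},{"dx": -0.048,"dy": 0.0866,"dz": 0,"spin": 0},{"dx": -0.058,"dy": 0.1046,"dz": 0,"spin": 0},{"dx": -0.068,"dy": 0.1227,"dz": 0,"spin": 0},{"dx": -0.078,"dy": 0.1407,"dz": 0,"spin": 0}]'

```text
time_s: 14.92
ee_pos: [514.8, -70.1, 43.1]
ee_rot: [0.503, 0.858, -0.052, 0.085]
wrist_force: [-5.4, -4.1, 3.7]
opening: 40.3
grasp_force: 30.0
```

Request:
apply_moves --motion '[{"dx": -0.0085,"dy": 0.0153,"dz": 0,"spin": 0},{"dx": -0.0165,"dy": 0.0298,"dz": 0,"spin": 0},{"dx": -0.023,"dy": 0.0415,"dz": 0,"spin": 0},{"dx": -0.0285,"dy": 0.0514,"dz": 0,"spin": 0},{"dx": -0.032,"dy": 0.0577,"dz": 0,"spin": 0},{"dx": -0.034,"dy": 0.0614,"dz": 0,"spin": 0},{"dx": -0.0345,"dy": 0.0622,"dz": 0,"spin": 0},{"dx": -0.0345,"dy": 0.0622,"dz": 0,"spin": 0}]'

```text
time_s: 15.58
ee_pos: [502.7, -48.2, 43.0]
ee_rot: [0.503, 0.858, -0.053, 0.086]
wrist_force: [4.0, -29.7, -9.6]
opening: 39.9
grasp_force: 30.0
```

```bash
python3 -c "
from h import *
st()"
```

```text
t 15.58 tcp [502.7 -48.2  43. ] uvz tcp [-210.3   -1.8   43. ] grasp [-214.1   -1.8   61.7] lean 11.6 heading -62.0 yang 29.2 ytilt -0.25 F [  4.  -29.7  -9.6] open 39.9 gf 30.0
```

It moved 131.7 mm and reached a 28 N stop, so it has clicked out. Release and lift.

Request:
apply_moves --motion '[{"dx": 0.004,"dy": -0.007,"dz": 0,"spin": 0},{"dx": 0.004,"dy": -0.007,"dz": 0,"spin": 0},{"dx": 0.004,"dy": -0.007,"dz": 0,"spin": 0},{"dx": 0.004,"dy": -0.007,"dz": 0,"spin": 0},{"dx": 0.004,"dy": -0.007,"dz": 0.05,"spin": 0},{"dx": 0.004,"dy": -0.007,"dz": 0.15,"spin": 0},{"dx": 0.004,"dy": -0.007,"dz": 0.25,"spin": 0},{"dx": 0.004,"dy": -0.007,"dz": 0.35,"spin": 0}]' --hand 0

```text
time_s: 16.25
ee_pos: [503.7, -46.9, 184.6]
ee_rot: [0.503, 0.859, -0.051, 0.086]
wrist_force: [0.9, -0.1, -0.2]
opening: 86.7
grasp_force: 0.0
```

Request:
apply_moves --motion '[{"dx": 0.03,"dy": 0.09,"dz": 0,"spin": 0.07},{"dx": 0.07,"dy": 0.18,"dz": 0,"spin": 0.14},{"dx": 0.11,"dy": 0.27,"dz": 0,"spin": 0.21},{"dx": 0.15,"dy": 0.36,"dz": 0,"spin": 0.28},{"dx": 0.19,"dy": 0.45,"dz": 0,"spin": 0.35},{"dx": 0.23,"dy": 0.54,"dz": 0,"spin": 0.42},{"dx": 0.27,"dy": 0.63,"dz": 0,"spin": 0.49},{"dx": 0.31,"dy": 0.72,"dz": 0,"spin": 0.52}]'

```text
time_s: 16.92
ee_pos: [628.3, 242.7, 183.3]
ee_rot: [0.118, 0.988, -0.012, 0.099]
wrist_force: [0.4, -0.1, 0.0]
opening: 87.7
grasp_force: 0.0
```

Request:
apply_moves --motion '[{"dx": 0.06,"dy": 0.1,"dz": 0,"spin": 0},{"dx": 0.06,"dy": 0.1,"dz": 0,"spin": 0},{"dx": 0.06,"dy": 0.1,"dz": 0,"spin": 0},{"dx": 0.06,"dy": 0.1,"dz": 0,"spin": 0},{"dx": 0.06,"dy": 0.1,"dz": 0,"spin": 0},{"dx": 0.06,"dy": 0.1,"dz": 0,"spin": 0},{"dx": 0.06,"dy": 0.1,"dz": 0,"spin": 0},{"dx": 0.06,"dy": 0.1,"dz": 0,"spin": 0}]'

```text
time_s: 17.58
ee_pos: [652.2, 279.4, 183.6]
ee_rot: [0.122, 0.988, -0.012, 0.099]
wrist_force: [-0.6, -0.1, -0.1]
opening: 87.9
grasp_force: 0.0
```

Run:
```python
from h import *
st()
p,d,c=grab("top"); P=cloud(c,d); u=(P[...,:2]-O)@ex; v=(P[...,:2]-O)@ey; Z=P[...,2]
cv2.imwrite("pics/t3.png",cv2.convertScaleAbs(p[...,::-1],alpha=1.6))
def r(m,n):
    k,l,s,_=cv2.connectedComponentsWithStats(m.astype(np.uint8)); i=1+np.argmax(s[1:,4]); q=np.c_[u[l==i],v[l==i]]
    R=cv2.minAreaRect(q.astype(np.float32)); print(n,s[i,4],np.round(R[0],1),np.round(R[1],1),round(R[2],1),np.median(Z[l==i]))
reg=(u>-250)&(u<-60)&(abs(v)<60)
r(reg&(abs(Z-66)<4)&(u>-176.5),"shelltop uv"); r(reg&(abs(Z-50)<4),"plate"); r(reg&(Z>70)&(Z<86),"knob")
p,d,c=grab("wrist"); P=cloud(c,d); Z=P[...,2]; X,Y=P[...,0],P[...,1]
m=(abs(Z-16)<4)&(abs(X-650)<80)&(abs(Y-282)<80)&(d>0)
print(m.sum())
if m.sum()>50:
    k,l,s,_=cv2.connectedComponentsWithStats(m.astype(np.uint8)); i=1+np.argmax(s[1:,4]); R=cv2.minAreaRect(P[l==i][:,:2].astype(np.float32)); print("cover wrist",s[i],R,np.median(Z[l==i]))
```

```text
t 17.58 tcp [652.2 279.4 183.6] uvz tcp [-424.3  287.7  183.6] grasp [-426.8  285.   202.2] lean 11.5 heading -14.2 yang 76.0 ytilt -0.03 F [-0.6 -0.1 -0.1] open 87.9 gf 0.0
shelltop uv 996 [-127.1   -3.5] [91.  60.4] 1.0 65.99387314322234
plate 562 [-129.    -0.2] [96.7 91.5] 0.4 49.98265319154717
knob 190 [-1.953e+02 -1.000e-01] [39. 24.] 89.9 79.83509153471641
4708
cover wrist [ 252  111   61   84 4708] ((648.1515502929688, 281.8291320800781), (59.26664733886719, 89.02398681640625), 74.54728698730469) 15.39115326736001
```

View pics/t3.png

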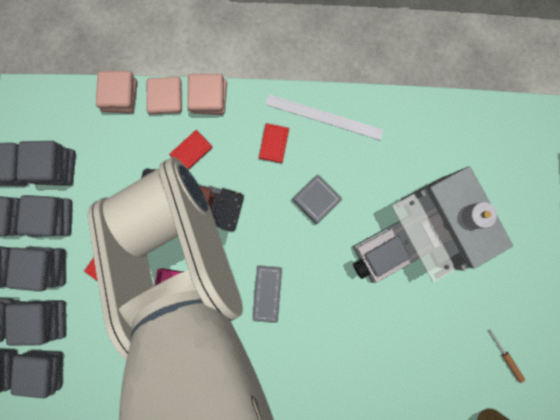

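The slide is out: knob at about (362,268), shell at (387,257) on the plate. The plate is at u ≈ -130, and the shell is about 3 mm off to the side, which I can square up later with the fingers. The cover sits below the gripper at (648,282). Descending.

Request:
apply_moves --motion '[{"dx": -0.008,"dy": 0.0055,"dz": -0.09,"spin": 0},{"dx": -0.008,"dy": 0.0055,"dz": -0.18,"spin": 0},{"dx": -0.008,"dy": 0.0055,"dz": -0.27,"spin": 0},{"dx": -0.008,"dy": 0.0055,"dz": -0.34,"spin": 0},{"dx": -0.008,"dy": 0.0055,"dz": -0.39,"spin": 0},{"dx": -0.008,"dy": 0.0055,"dz": -0.42,"spin": 0},{"dx": -0.008,"dy": 0.0055,"dz": -0.437,"spin": 0},{"dx": -0.008,"dy": 0.0055,"dz": -0.446,"spin": 0}]'

```text
time_s: 18.35
ee_pos: [649.2, 282.4, 4.3]
ee_rot: [0.121, 0.988, -0.013, 0.099]
wrist_force: [-0.4, 0.2, -0.1]
opening: 87.9
grasp_force: 0.0
```

Request:
apply_moves --motion '[{"dx": 0,"dy": 0,"dz": 0,"spin": 0},{"dx": 0,"dy": 0,"dz": 0,"spin": 0},{"dx": 0,"dy": 0,"dz": 0,"spin": 0},{"dx": 0,"dy": 0,"dz": 0,"spin": 0},{"dx": 0,"dy": 0,"dz": 0,"spin": 0},{"dx": 0,"dy": 0,"dz": 0,"spin": 0},{"dx": 0,"dy": 0,"dz": 0,"spin": 0},{"dx": 0,"dy": 0,"dz": 0,"spin": 0}]' --hand 1

```text
time_s: 19.02
ee_pos: [649.8, 282.8, 6.1]
ee_rot: [0.121, 0.988, -0.012, 0.1]
wrist_force: [-1.5, -1.0, 5.8]
opening: 59.9
grasp_force: 29.9
```

```bash
python3 -c "
from h import *
st()"
```

```text
t 19.02 tcp [649.8 282.8   6.1] uvz tcp [-428.4  287.3    6.1] grasp [-431.   284.5   24.7] lean 11.6 heading -13.9 yang 76.0 ytilt 0.02 F [-1.5 -1.   5.8] open 59.9 gf 29.9
```

Request:
apply_moves --motion '[{"dx": 0,"dy": 0,"dz": 0.03,"spin": 0},{"dx": 0,"dy": 0,"dz": 0.09,"spin": 0},{"dx": 0,"dy": 0,"dz": 0.16,"spin": 0},{"dx": 0,"dy": 0,"dz": 0.23,"spin": 0},{"dx": -0.01,"dy": -0.04,"dz": 0.3,"spin": -0.05},{"dx": -0.03,"dy": -0.1,"dz": 0.35,"spin": -0.1},{"dx": -0.05,"dy": -0.18,"dz": 0.35,"spin": -0.15},{"dx": -0.07,"dy": -0.26,"dz": 0.35,"spin": -0.21}]'

```text
time_s: 19.68
ee_pos: [621.5, 178.4, 147.6]
ee_rot: [0.283, 0.954, -0.027, 0.097]
wrist_force: [1.3, 0.1, -1.0]
opening: 59.5
grasp_force: 29.9
```

Request:
apply_moves --motion '[{"dx": -0.02,"dy": -0.09,"dz": 0,"spin": -0.05},{"dx": -0.045,"dy": -0.18,"dz": 0,"spin": -0.1},{"dx": -0.07,"dy": -0.27,"dz": 0,"spin": -0.15},{"dx": -0.095,"dy": -0.36,"dz": 0,"spin": -0.2},{"dx": -0.12,"dy": -0.45,"dz": 0,"spin": -0.25},{"dx": -0.145,"dy": -0.54,"dz": 0,"spin": -0.28},{"dx": -0.17,"dy": -0.63,"dz": 0,"spin": -0.3},{"dx": -0.19,"dy": -0.7,"dz": 0,"spin": -0.31}]'

```text
time_s: 20.35
ee_pos: [544.1, -103.5, 145.6]
ee_rot: [0.504, 0.858, -0.051, 0.086]
wrist_force: [-0.1, 0.1, -0.1]
opening: 59.5
grasp_force: 29.9
```

Request:
apply_moves --motion '[{"dx": -0.01,"dy": -0.04,"dz": 0,"spin": 0},{"dx": -0.01,"dy": -0.05,"dz": 0,"spin": 0},{"dx": -0.01,"dy": -0.05,"dz": 0,"spin": 0},{"dx": -0.01,"dy": -0.05,"dz": 0,"spin": 0},{"dx": -0.01,"dy": -0.05,"dz": 0,"spin": 0},{"dx": -0.01,"dy": -0.05,"dz": 0,"spin": 0},{"dx": -0.01,"dy": -0.05,"dz": 0,"spin": 0},{"dx": -0.01,"dy": -0.05,"dz": 0,"spin": 0}]'

```text
time_s: 21.02
ee_pos: [541.4, -120.7, 144.8]
ee_rot: [0.503, 0.859, -0.051, 0.086]
wrist_force: [0.0, 0.3, -0.8]
opening: 59.7
grasp_force: 29.9
```

Run:
```python
from h import *
st()
p,d,c=grab("wrist"); P=cloud(c,d); u=(P[...,:2]-O)@ex; v=(P[...,:2]-O)@ey; Z=P[...,2]
for n,a,b in(("held",148,160),("held2",140,168)):
    m=(Z>a)&(Z<b)&(abs(u+126)<70)&(abs(v)<29)&(d>0); print(n,m.sum())
    if m.sum()>50: 
        q=np.c_[u[m],v[m],Z[m]]; print(np.percentile(q[:,0],[1,99]),np.percentile(q[:,1],[1,99]),"plane dz/du,dz/dv",np.linalg.lstsq(np.c_[q[:,:2],np.ones(len(q))],q[:,2],rcond=None)[0])
```

```text
t 21.02 tcp [ 541.4 -120.7  144.8] uvz tcp [-128.1   -3.1  144.8] grasp [-131.9   -3.1  163.5] lean 11.5 heading -60.9 yang 29.3 ytilt -0.03 F [ 0.   0.3 -0.8] open 59.7 gf 29.9
held 14251
[-174.8138492   -91.92842853] [-28.37227539  27.64551931] plane dz/du,dz/dv [ 1.43781499e-02 -6.86575151e-03  1.55922721e+02]
held2 15025
[-175.20136921  -92.07892487] [-28.37006555  27.74478723] plane dz/du,dz/dv [3.49696936e-02 2.54311159e-03 1.58575012e+02]
```

Request:
apply_moves --motion '[{"dx": -0.001,"dy": -0.0075,"dz": -0.03,"spin": 0},{"dx": -0.001,"dy": -0.0075,"dz": -0.07,"spin": 0},{"dx": -0.001,"dy": -0.0075,"dz": -0.11,"spin": 0},{"dx": -0.001,"dy": -0.0075,"dz": -0.14,"spin": 0},{"dx": -0.001,"dy": -0.0075,"dz": -0.157,"spin": 0},{"dx": -0.001,"dy": -0.0075,"dz": -0.163,"spin": 0},{"dx": -0.001,"dy": -0.0075,"dz": -0.163,"spin": 0},{"dx": -0.001,"dy": -0.0075,"dz": -0.163,"spin": 0}]'

```text
time_s: 21.73
ee_pos: [541.1, -124.5, 80.0]
ee_rot: [0.503, 0.858, -0.051, 0.086]
wrist_force: [0.5, -0.0, -1.3]
opening: 60.2
grasp_force: 29.9
```

Run:
```python
from h import *
st()
p,d,c=grab("wrist"); P=cloud(c,d); u=(P[...,:2]-O)@ex; v=(P[...,:2]-O)@ey; Z=P[...,2]
for n,a,b in(("held",85,99),("plate/shell",46,69)):
    m=(Z>a)&(Z<b)&(abs(u+130)<70)&(abs(v)<29)&(d>0); print(n,m.sum(),np.percentile(u[m],[1,99]) if m.sum() else 0)
```

```text
t 21.73 tcp [ 541.1 -124.5   80. ] uvz tcp [-124.9   -5.2   80. ] grasp [-128.7   -5.2   98.6] lean 11.5 heading -60.8 yang 29.2 ytilt -0.01 F [ 0.5 -0.  -1.3] open 60.2 gf 29.9
held 13663 [-171.26063121  -88.85625133]
plate/shell 2385 [-196.57265575 -163.86009898]
```

Request:
apply_moves --motion '[{"dx": -0.001,"dy": 0.0015,"dz": -0.003,"spin": 0},{"dx": -0.001,"dy": 0.0015,"dz": -0.006,"spin": 0},{"dx": -0.001,"dy": 0.0015,"dz": -0.009,"spin": 0},{"dx": -0.001,"dy": 0.0015,"dz": -0.012,"spin": 0},{"dx": -0.001,"dy": 0.0015,"dz": -0.015,"spin": 0},{"dx": -0.001,"dy": 0.0015,"dz": -0.018,"spin": 0},{"dx": -0.001,"dy": 0.0015,"dz": -0.02,"spin": 0},{"dx": -0.001,"dy": 0.0015,"dz": -0.02,"spin": 0}]'

```text
time_s: 22.45
ee_pos: [540.4, -123.9, 72.0]
ee_rot: [0.503, 0.858, -0.051, 0.086]
wrist_force: [-1.9, -0.4, 3.3]
opening: 59.5
grasp_force: 29.9
```

Light contact at 72.0 mm, as expected. Release, then lower the open fingers beside the stack and squeeze to square and centre it.

Request:
apply_moves --motion '[{"dx": 0,"dy": 0,"dz": 0,"spin": 0},{"dx": 0,"dy": 0,"dz": 0,"spin": 0},{"dx": 0,"dy": 0,"dz": 0,"spin": 0},{"dx": 0,"dy": 0,"dz": 0,"spin": 0},{"dx": 0.009,"dy": 0.005,"dz": -0.015,"spin": 0},{"dx": 0.009,"dy": 0.005,"dz": -0.03,"spin": 0},{"dx": 0.009,"dy": 0.005,"dz": -0.042,"spin": 0},{"dx": 0.009,"dy": 0.005,"dz": -0.042,"spin": 0}]' --hand 0

```text
time_s: 23.12
ee_pos: [543.1, -121.6, 53.4]
ee_rot: [0.503, 0.858, -0.051, 0.085]
wrist_force: [0.2, 0.4, -0.2]
opening: 88.0
grasp_force: 0.0
```

Run:
```python
from h import *
st()
p,d,c=grab("scene"); P=cloud(c,d); u=(P[...,:2]-O)@ex; v=(P[...,:2]-O)@ey; Z=P[...,2]
m=(abs(Z-82)<5)&(u>-185)&(u<-80)&(abs(v)<45)
print(m.sum(),[np.round(np.percentile(x[m],[1,50,99]),1) for x in(u,v,Z)])
```

```text
t 23.12 tcp [ 543.1 -121.6   53.4] uvz tcp [-126.4   -2.1   53.4] grasp [-130.2   -2.    72. ] lean 11.4 heading -61.4 yang 29.2 ytilt -0.13 F [ 0.2  0.4 -0.2] open 88.0 gf 0.0
275 [array([-183.6, -146.4, -119.2]), array([-29.2,   0.2,  31.9]), array([77.6, 81.5, 84.8])]
```

Request:
apply_moves --motion '[{"dx": 0.001,"dy": 0,"dz": 0.004,"spin": 0},{"dx": 0.001,"dy": 0,"dz": 0.004,"spin": 0},{"dx": 0.001,"dy": 0,"dz": 0.004,"spin": 0},{"dx": 0.001,"dy": 0,"dz": 0.004,"spin": 0},{"dx": 0.001,"dy": 0,"dz": 0.004,"spin": 0},{"dx": 0.001,"dy": 0,"dz": 0.004,"spin": 0},{"dx": 0,"dy": 0.002,"dz": 0.004,"spin": 0},{"dx": -0.0015,"dy": 0.0045,"dz": 0.004,"spin": 0}]' --hand 1

```text
time_s: 23.83
ee_pos: [543.8, -120.2, 56.7]
ee_rot: [0.503, 0.858, -0.051, 0.087]
wrist_force: [-0.2, -1.9, 1.2]
opening: 59.8
grasp_force: 29.9
```

Request:
apply_moves --motion '[{"dx": 0,"dy": 0,"dz": 0,"spin": 0},{"dx": 0,"dy": 0,"dz": 0,"spin": 0},{"dx": 0,"dy": 0,"dz": 0,"spin": 0},{"dx": 0,"dy": 0,"dz": 0,"spin": 0},{"dx": 0,"dy": 0,"dz": 0,"spin": 0},{"dx": 0,"dy": 0,"dz": 0,"spin": 0},{"dx": 0,"dy": 0,"dz": 0,"spin": 0},{"dx": 0,"dy": 0,"dz": 0,"spin": 0}]'

```text
time_s: 24.5
ee_pos: [543.7, -120.0, 56.7]
ee_rot: [0.503, 0.858, -0.051, 0.087]
wrist_force: [1.1, 0.5, 3.8]
opening: 59.7
grasp_force: 29.9
```

```bash
python3 -c "
from h import *
st()"
```

```text
t 24.5 tcp [ 543.7 -120.    56.7] uvz tcp [-127.5   -0.7   56.7] grasp [-131.3   -0.7   75.3] lean 11.5 heading -60.7 yang 29.2 ytilt 0.01 F [1.1 0.5 3.8] open 59.7 gf 29.9
```

Request:
apply_moves --motion '[{"dx": -0.0017,"dy": -0.001,"dz": 0,"spin": 0},{"dx": -0.0017,"dy": -0.001,"dz": -0.001,"spin": 0},{"dx": -0.0017,"dy": -0.001,"dz": -0.002,"spin": 0},{"dx": -0.0017,"dy": -0.001,"dz": -0.003,"spin": 0},{"dx": -0.0017,"dy": -0.001,"dz": -0.003,"spin": 0},{"dx": -0.0017,"dy": -0.001,"dz": -0.003,"spin": 0},{"dx": -0.0017,"dy": -0.001,"dz": -0.003,"spin": 0},{"dx": -0.0017,"dy": -0.001,"dz": -0.003,"spin": 0}]'

```text
time_s: 25.17
ee_pos: [543.5, -120.5, 56.6]
ee_rot: [0.503, 0.858, -0.051, 0.087]
wrist_force: [-2.0, 2.4, 16.5]
opening: 59.6
grasp_force: 29.9
```

Request:
apply_moves --motion '[{"dx": 0,"dy": 0,"dz": 0,"spin": 0},{"dx": 0,"dy": 0,"dz": 0,"spin": 0},{"dx": 0,"dy": 0,"dz": 0,"spin": 0},{"dx": 0,"dy": 0,"dz": 0,"spin": 0},{"dx": 0,"dy": 0,"dz": 0.03,"spin": 0},{"dx": 0,"dy": 0,"dz": 0.12,"spin": 0},{"dx": 0,"dy": 0,"dz": 0.22,"spin": 0},{"dx": 0,"dy": 0,"dz": 0.3,"spin": 0}]' --hand 0

```text
time_s: 25.83
ee_pos: [542.6, -120.3, 177.7]
ee_rot: [0.503, 0.858, -0.051, 0.086]
wrist_force: [0.8, -0.4, -0.3]
opening: 87.6
grasp_force: 0.0
```

Request:
apply_moves --motion '[{"dx": -0.05,"dy": 0.09,"dz": 0,"spin": 0},{"dx": -0.1,"dy": 0.18,"dz": 0,"spin": 0},{"dx": -0.15,"dy": 0.27,"dz": 0,"spin": 0},{"dx": -0.2,"dy": 0.36,"dz": 0,"spin": 0},{"dx": -0.2,"dy": 0.45,"dz": 0,"spin": 0},{"dx": -0.2,"dy": 0.54,"dz": 0,"spin": 0},{"dx": -0.2,"dy": 0.54,"dz": 0,"spin": 0},{"dx": -0.2,"dy": 0.54,"dz": 0,"spin": 0}]'

```text
time_s: 26.5
ee_pos: [462.6, 97.2, 175.9]
ee_rot: [0.502, 0.859, -0.05, 0.086]
wrist_force: [0.6, 0.3, -0.3]
opening: 88.0
grasp_force: 0.0
```

```bash
cat > chk.py <<'E'
from h import *
st()
p,d,c=grab("top"); P=cloud(c,d); u=(P[...,:2]-O)@ex; v=(P[...,:2]-O)@ey; Z=P[...,2]
def r(m,n):
    if not m.any(): print(n,"none"); return
    k,l,s,_=cv2.connectedComponentsWithStats(m.astype(np.uint8)); i=1+np.argmax(s[1:,4]); q=np.c_[u[l==i],v[l==i]]
    R=cv2.minAreaRect(q.astype(np.float32)); print(n,s[i,4],np.round(R[0],1),np.round(R[1],1),round(R[2],1),round(float(np.median(Z[l==i])),1))
reg=(u>-260)&(abs(v)<60)&(u<-20)
r(reg&(abs(Z-82)<4)&(u>-178),"cover"); r(reg&(abs(Z-66)<4)&(u>-177),"shell"); r(reg&(abs(Z-50)<4),"plate"); r(reg&(Z>60)&(Z<86)&(u<-180),"knob")
cv2.imwrite("pics/chk.png",cv2.convertScaleAbs(cv2.resize(p[180:300,330:470,::-1],None,fx=5,fy=5),alpha=1.6))
E
python3 chk.py
```

```text
t 26.5 tcp [462.6  97.2 175.9] uvz tcp [-356.9   33.6  175.9] grasp [-360.7   33.6  194.5] lean 11.5 heading -60.6 yang 29.4 ytilt -0.0 F [ 0.6  0.3 -0.3] open 88.0 gf 0.0
cover 1024 [-130.     0.2] [60.9 90.3] 88.6 82.6
shell 9 [-99.5  30.3] [ 1.2 20.9] 88.3 62.9
plate 502 [-1.284e+02 -1.000e-01] [97.8 91.2] 0.5 50.2
knob 220 [-193.8    0.2] [27.3 41.1] 0.2 78.8
```

View pics/chk.png

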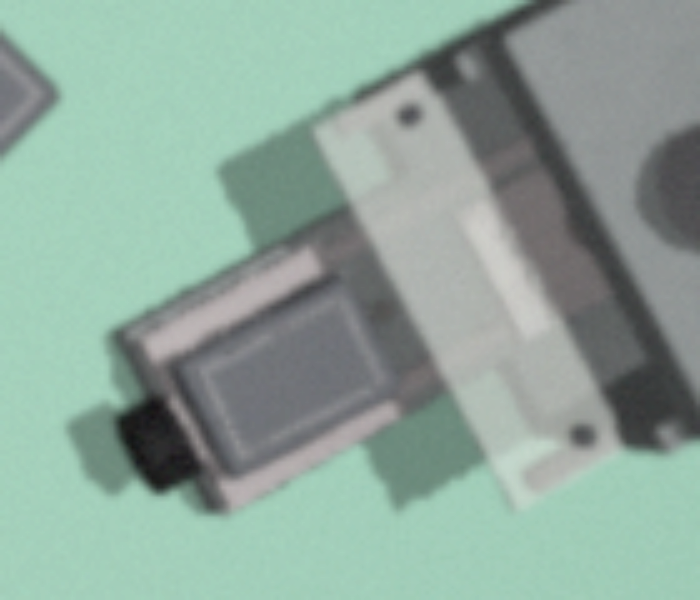

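The cover sits squarely in the middle of the plate at (285,375) in the crop, and no shell edge shows. Now I'll regrip the knob and push home, gripping so the snap-in is damped.

Request:
apply_moves --motion '[{"dx": 0.014,"dy": -0.07,"dz": -0.05,"spin": -0.002},{"dx": 0.028,"dy": -0.14,"dz": -0.11,"spin": -0.002},{"dx": 0.043,"dy": -0.2,"dz": -0.17,"spin": -0.002},{"dx": 0.057,"dy": -0.26,"dz": -0.23,"spin": -0.002},{"dx": 0.071,"dy": -0.309,"dz": -0.29,"spin": -0.002},{"dx": 0.071,"dy": -0.309,"dz": -0.331,"spin": -0.002},{"dx": 0.071,"dy": -0.309,"dz": -0.331,"spin": -0.002},{"dx": 0.071,"dy": -0.309,"dz": -0.331,"spin": -0.002}]'

```text
time_s: 27.22
ee_pos: [490.0, -29.5, 42.4]
ee_rot: [0.506, 0.857, -0.052, 0.085]
wrist_force: [-0.4, 0.6, 0.7]
opening: 87.8
grasp_force: 0.0
```

Request:
apply_moves --motion '[{"dx": 0,"dy": 0,"dz": 0,"spin": 0},{"dx": 0,"dy": 0,"dz": 0,"spin": 0},{"dx": 0,"dy": 0,"dz": 0,"spin": 0},{"dx": 0,"dy": 0,"dz": 0,"spin": 0},{"dx": 0,"dy": 0,"dz": 0,"spin": 0},{"dx": 0,"dy": 0,"dz": 0,"spin": 0},{"dx": 0,"dy": 0,"dz": 0,"spin": 0},{"dx": 0,"dy": 0,"dz": 0,"spin": 0}]'

```text
time_s: 27.88
ee_pos: [491.1, -27.9, 42.9]
ee_rot: [0.505, 0.858, -0.051, 0.086]
wrist_force: [-0.5, 0.3, -0.8]
opening: 87.8
grasp_force: 0.0
```

```bash
python3 -c "
from h import *
st()"
```

```text
t 27.88 tcp [491.1 -27.9  42.9] uvz tcp [-233.6   -2.1   42.9] grasp [-237.4   -2.1   61.6] lean 11.5 heading -61.1 yang 29.1 ytilt -0.02 F [-0.5  0.3 -0.8] open 87.8 gf 0.0
```

Request:
apply_moves --motion '[{"dx": 0.008,"dy": -0.014,"dz": 0,"spin": 0},{"dx": 0.018,"dy": -0.031,"dz": 0,"spin": 0},{"dx": 0.0265,"dy": -0.0455,"dz": 0,"spin": 0},{"dx": 0.0315,"dy": -0.0545,"dz": 0,"spin": 0},{"dx": 0.0315,"dy": -0.0545,"dz": 0,"spin": 0},{"dx": 0.0315,"dy": -0.0545,"dz": 0,"spin": 0},{"dx": 0.0315,"dy": -0.0545,"dz": 0,"spin": 0},{"dx": 0.0315,"dy": -0.0545,"dz": 0,"spin": 0}]'

```text
time_s: 28.55
ee_pos: [503.4, -49.8, 42.8]
ee_rot: [0.505, 0.858, -0.051, 0.086]
wrist_force: [0.8, -0.2, -0.0]
opening: 87.8
grasp_force: 0.0
```

Request:
apply_moves --motion '[{"dx": 0,"dy": 0,"dz": 0,"spin": 0},{"dx": 0,"dy": 0,"dz": 0,"spin": 0},{"dx": 0,"dy": 0,"dz": 0,"spin": 0},{"dx": 0,"dy": 0,"dz": 0,"spin": 0},{"dx": 0,"dy": 0,"dz": 0,"spin": 0},{"dx": 0,"dy": 0,"dz": 0,"spin": 0},{"dx": 0,"dy": 0,"dz": 0,"spin": 0},{"dx": 0,"dy": 0,"dz": 0,"spin": 0}]' --hand 1

```text
time_s: 29.22
ee_pos: [503.4, -49.9, 42.8]
ee_rot: [0.505, 0.858, -0.051, 0.086]
wrist_force: [-0.2, -0.7, 1.2]
opening: 40.4
grasp_force: 30.0
```

```bash
python3 -c "
from h import *
st()"
```

```text
t 29.22 tcp [503.4 -49.9  42.8] uvz tcp [-208.4   -2.    42.8] grasp [-212.2   -2.    61.5] lean 11.5 heading -61.3 yang 29.0 ytilt -0.06 F [-0.2 -0.7  1.2] open 40.4 gf 30.0
```

Request:
apply_moves --motion '[{"dx": 0.0024,"dy": -0.0044,"dz": 0,"spin": 0},{"dx": 0.006,"dy": -0.0109,"dz": 0,"spin": 0},{"dx": 0.0109,"dy": -0.0197,"dz": 0,"spin": 0},{"dx": 0.017,"dy": -0.0306,"dz": 0,"spin": 0},{"dx": 0.0242,"dy": -0.0437,"dz": 0,"spin": 0},{"dx": 0.0315,"dy": -0.0569,"dz": 0,"spin": 0},{"dx": 0.0388,"dy": -0.07,"dz": 0,"spin": 0},{"dx": 0.0461,"dy": -0.0831,"dz": 0,"spin": 0}]'

```text
time_s: 29.88
ee_pos: [522.4, -83.8, 42.8]
ee_rot: [0.505, 0.857, -0.051, 0.086]
wrist_force: [-0.7, 0.7, 0.4]
opening: 40.6
grasp_force: 30.0
```

Request:
apply_moves --motion '[{"dx": 0.0073,"dy": -0.0131,"dz": 0,"spin": 0},{"dx": 0.0158,"dy": -0.0284,"dz": 0,"spin": 0},{"dx": 0.0242,"dy": -0.0437,"dz": 0,"spin": 0},{"dx": 0.0327,"dy": -0.059,"dz": 0,"spin": 0},{"dx": 0.0412,"dy": -0.0744,"dz": 0,"spin": 0},{"dx": 0.0497,"dy": -0.0897,"dz": 0,"spin": 0},{"dx": 0.0582,"dy": -0.105,"dz": 0,"spin": 0},{"dx": 0.0667,"dy": -0.1203,"dz": 0,"spin": 0}]'

```text
time_s: 30.55
ee_pos: [549.4, -131.8, 42.9]
ee_rot: [0.505, 0.857, -0.051, 0.086]
wrist_force: [1.1, 3.2, -0.3]
opening: 40.6
grasp_force: 30.0
```

```bash
python3 -c "
from h import *
st()"
```

```text
t 30.55 tcp [ 549.4 -131.8   42.9] uvz tcp [-114.5   -1.5   42.9] grasp [-118.3   -1.5   61.5] lean 11.5 heading -61.0 yang 29.0 ytilt -0.0 F [ 1.1  3.2 -0.3] open 40.6 gf 30.0
```

Request:
apply_moves --motion '[{"dx": 0.0073,"dy": -0.0131,"dz": 0,"spin": 0},{"dx": 0.0145,"dy": -0.0262,"dz": 0,"spin": 0},{"dx": 0.0206,"dy": -0.0372,"dz": 0,"spin": 0},{"dx": 0.0267,"dy": -0.0481,"dz": 0,"spin": 0},{"dx": 0.0315,"dy": -0.0569,"dz": 0,"spin": 0},{"dx": 0.0364,"dy": -0.0656,"dz": 0,"spin": 0},{"dx": 0.04,"dy": -0.0722,"dz": 0,"spin": 0},{"dx": 0.0424,"dy": -0.0765,"dz": 0,"spin": 0}]'

```text
time_s: 31.22
ee_pos: [566.2, -161.8, 42.9]
ee_rot: [0.505, 0.858, -0.051, 0.086]
wrist_force: [3.9, 2.4, -1.9]
opening: 40.5
grasp_force: 30.0
```

Request:
apply_moves --motion '[{"dx": 0.0018,"dy": -0.0033,"dz": 0,"spin": 0},{"dx": 0.0036,"dy": -0.0066,"dz": 0,"spin": 0},{"dx": 0.0048,"dy": -0.0087,"dz": 0,"spin": 0},{"dx": 0.0048,"dy": -0.0087,"dz": 0,"spin": 0},{"dx": 0.0048,"dy": -0.0087,"dz": 0,"spin": 0},{"dx": 0.0048,"dy": -0.0087,"dz": 0,"spin": 0},{"dx": 0.0048,"dy": -0.0087,"dz": 0,"spin": 0},{"dx": 0.0048,"dy": -0.0087,"dz": 0,"spin": 0}]'

```text
time_s: 31.88
ee_pos: [567.0, -163.3, 42.8]
ee_rot: [0.505, 0.858, -0.05, 0.085]
wrist_force: [-0.8, 17.3, 6.0]
opening: 40.4
grasp_force: 30.0
```

```bash
python3 -c "
from h import *
st()"
```

```text
t 31.88 tcp [ 567.  -163.3   42.8] uvz tcp [-78.4  -1.4  42.8] grasp [-82.1  -1.4  61.5] lean 11.4 heading -61.1 yang 29.0 ytilt -0.03 F [-0.8 17.3  6. ] open 40.4 gf 30.0
```

Exactly 130 mm of travel, ending against a 15 N stop, so it is home. Release, back off and lift clear.

Request:
apply_moves --motion '[{"dx": -0.003,"dy": 0.0055,"dz": 0,"spin": 0},{"dx": -0.003,"dy": 0.0055,"dz": 0,"spin": 0},{"dx": -0.003,"dy": 0.0055,"dz": 0,"spin": 0},{"dx": -0.003,"dy": 0.0055,"dz": 0,"spin": 0},{"dx": -0.003,"dy": 0.0055,"dz": 0,"spin": 0},{"dx": -0.01,"dy": 0.018,"dz": 0,"spin": 0},{"dx": -0.03,"dy": 0.054,"dz": 0,"spin": 0},{"dx": -0.07,"dy": 0.126,"dz": 0,"spin": 0}]' --hand 0

```text
time_s: 32.55
ee_pos: [541.2, -116.2, 43.2]
ee_rot: [0.506, 0.857, -0.051, 0.087]
wrist_force: [0.9, 0.7, -0.1]
opening: 87.0
grasp_force: 0.0
```

Request:
apply_moves --motion '[{"dx": -0.04,"dy": 0.07,"dz": 0.02,"spin": 0},{"dx": -0.08,"dy": 0.14,"dz": 0.08,"spin": 0},{"dx": -0.12,"dy": 0.21,"dz": 0.15,"spin": 0},{"dx": -0.15,"dy": 0.28,"dz": 0.22,"spin": 0},{"dx": -0.15,"dy": 0.36,"dz": 0.29,"spin": 0},{"dx": -0.15,"dy": 0.44,"dz": 0.34,"spin": 0},{"dx": -0.15,"dy": 0.5,"dz": 0.34,"spin": 0},{"dx": -0.15,"dy": 0.5,"dz": 0.34,"spin": 0}]'

```text
time_s: 33.22
ee_pos: [480.9, 88.9, 180.8]
ee_rot: [0.504, 0.858, -0.049, 0.088]
wrist_force: [0.1, 0.1, -0.0]
opening: 87.7
grasp_force: 0.0
```

Run:
```python
from h import *
st()
a,d,c=grab("top"); P=cloud(c,d); u=(P[...,:2]-O)@ex; v=(P[...,:2]-O)@ey; Z=P[...,2]
m=(Z>58)&(Z<92)&(abs(v)<30)&(u<-45)&(u>-140); print("knob top view",m.sum(),np.percentile(u[m],[1,99]))
b,d,c=grab("scene"); P=cloud(c,d); u=(P[...,:2]-O)@ex; v=(P[...,:2]-O)@ey; Z=P[...,2]
for n,z in(("cover",82),("shell",66),("plate",50)):
    m=(abs(Z-z)<4)&(abs(u)<75)&(abs(v)<60); 
    if m.sum()>20: R=cv2.minAreaRect(np.c_[u[m],v[m]].astype(np.float32)); print(n,m.sum(),[np.round(np.percentile(x[m],[1,99]),1) for x in(u,v)],np.round(R[0],1),np.round(R[1],1),round(R[2],1))
f=lambda x:cv2.resize(x[...,::-1],(400,300),interpolation=cv2.INTER_CUBIC)
cv2.imwrite("pics/end.png",cv2.convertScaleAbs(np.vstack([np.hstack([f(a[180:270,370:490]),f(b[235:340,140:280])]),np.hstack([f(a),f(b)])]),alpha=1.7))
```

```text
t 33.22 tcp [480.9  88.9 180.8] uvz tcp [-340.7   45.6  180.8] grasp [-344.5   45.5  199.4] lean 11.5 heading -59.5 yang 29.2 ytilt 0.27 F [ 0.1  0.1 -0. ] open 87.7 gf 0.0
knob top view 103 [-78.20860058 -67.23772432]
cover 122 [array([32.4, 47.4]), array([-26. ,  31.6])] [39.1  2.9] [22.5 58.3] 11.7
shell 87 [array([11.9, 49.5]), array([-27.1,  33. ])] [39.5  9.4] [33.1 67. ] 30.5
plate 277 [array([-5.4, 51.7]), array([-42.7,  47.2])] [23.6  1.4] [58.5 91.4] 3.6
```

View pics/end.png

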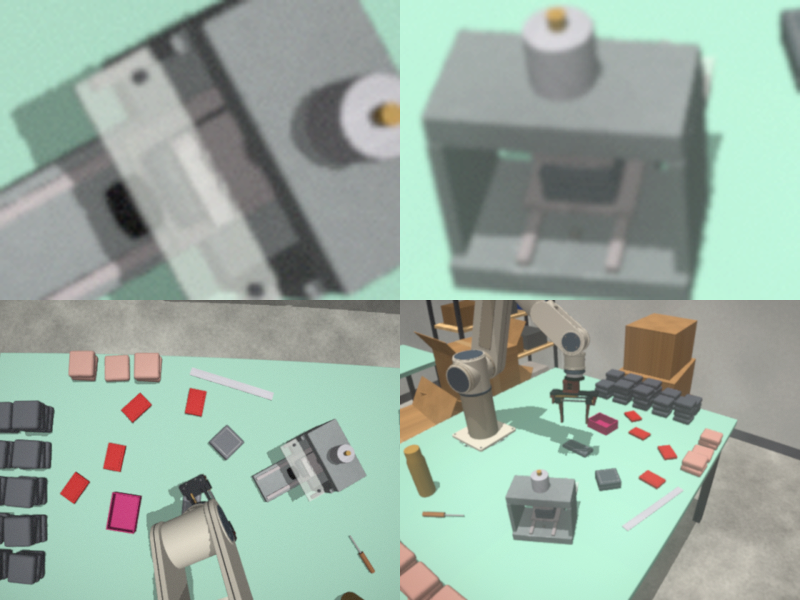

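The knob front is at -78 mm, so the slide is home. In the crops at upper right, cover, shell and plate line up laterally within about 1 mm, and lengthwise within about 2 mm. Nothing else has moved and the arm is clear.

```bash
python3 -c "
from bench import ticket
print(ticket.hand_in())"
```

```text
the job is handed in; nothing more can be done
None
```

I pulled the slide out to its stop, set the short cover on the shell, pushed the slide fully home with the stack square to within about 2 mm, and handed the job in at about 33 s; no verdict came back.

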